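# Turn the reversible chopping board over against the draining stand

### The arm

A 7-joint arm with a two-finger parallel gripper is mounted at the origin on the work surface. World frame = base frame: x ahead of the robot, y to its left, z up, the work surface at z = 0. Lengths are in m, angles in rad, forces in N, time in s.
With the tool pointing down it reaches from about 0.4 to 0.875 m from the base axis. Payload 19.3 kg.
Tool frame: the origin (TCP) lies midway between the tips of the shut fingers; the grasp point (between the pads) lies ctrl.pinch_z behind it (ctrl.pinch_z is the distance from the TCP to the grasp point, in m); z points along the fingers, y is the direction in which the jaws open and shut (so a half turn about z gives the same grasp; the last joint's range is limited). The gripper opens to 85 mm and grips with 20 to 120 N. Pads are 22 mm wide; open, the fingers measure 114 mm over their backs; the gripper's body (76 mm by 85 mm) begins 54 mm behind the grasp point. The pads swing forward as they close: fully open they stand 13 mm farther back than shut.
Start: joints at [-1.26, 0.521, -0.036, 1.599, 0.021, 1.021, -0.113], TCP at [0.232, 0.58, 0.231] pointing down, gripper open.
Joint ranges: [-2.91, 2.91], [-0.3, 2.13], [-1.5, 1.42], [0.17, 2.43], [-1.26, 4.41], [0.16, 1.93], [-2.52, 2.52]. Speed limits (rad/s): [1.89, 1.89, 2.39, 2.39, 3.01, 3.01, 3.01].

### API

Orientations are given as a unit quaternion [x, y, z, w].
In Python, from rig import ctrl gives the robot as it stands. The module is installed in compiled form; this text tells all that it offers.
- The arm moves only by the tool jog_arm, never from a script. Its arguments are lists of equal length, an entry for each row: "delta_pos": the shift along the tool's x, y, z in m, a list of three; "yaw": the turn about the tool's z in degrees. A call has exactly 5 rows; each row shifts and turns the commanded pose from where the row before left it, along the tool's axes as they then stand; what a row does not reach is not made up. A row lasts 1/10 s, in which the tool goes at most 50 mm and 8.59 degrees, less where a joint would pass 70% of its speed; a pose out of reach is approached as far as the arm can. A call is refused whole if a number of a shift passes 0.05 or a number of a turn 8.59, either way. A call with a gripper value outside its range is refused whole. "claw" is the closure, from -1 (fully open) to 1 (shut), set as the call begins (left out, the last holds). The fingers move at their own pace and stop on an object; "force" is the grip in N (left out, the last holds). Time passes only in rows, so rows that do not move let the fingers close, or fill a call up. It gives the time, the measured TCP pose, the force and the opening at its end, in the units of the state.
- ctrl.sense(): the state, without advancing time (a new reading comes with each control period).
- ctrl.snapshot(name): name is "scene" or "top"; returns a dict with "color" (480x640x3 uint8, blue, green, red), "z_map" (480x640 float32, m along the optical axis (not along the pixel's ray), 0 where there is no reading), "intrinsics" (3x3 intrinsics, pixels), "cam_to_world" (4x4, takes a point from camera to world coordinates). Camera axes: x right, y down, z forward; pixel columns grow to the right and rows downward; lengths in m; the calibration is good to about 2 mm. A picture is of the moment at which its call begins.
- ctrl.job_done(): hands the job in, once; it reports no verdict.
The state is a dict: "time_s": time; "qpos": joint angles; "joint_vel": joint speeds; "tau": joint torques, N m; "position": TCP position; "ee_rot": TCP orientation; "force": force on the tool from outside, world axes, zero at the start; "moment": the same for the moment, N m; "gripper_width": finger opening in m.
Only numpy, scipy, OpenCV 4.12 (cv2) and the standard library are available. Lean on these libraries where they do the work, as an engineer would, in place of code of your own. Each camera call takes 0.05 s, during which the arm holds its last target.

### The job

The blue side of the chopping board has been used: turn the board over so that its white side is up. Push it along the counter and up the curved runners of the draining stand until it stands leaning on them, then take its top edge, tip it back the other way and leave it lying flat on the counter near the stand, clear of the runners, without shifting the other things.

Things in the scene. Friction and masses are not known exactly. Their poses are not given: they have to be found in the camera images.
- board: Loose rigid plastic slab, 180 mm (its x) by 150 mm (y) by 12 mm thick (z), 0.2 to 0.4 kg, blue on one large face, white on the other. Origin at the centre of the WHITE face; z points from white to blue: up at the start, down when turned over. Starts flat in front of the stand, 10 to 90 mm short of the runners. Too wide to grasp flat.
- board_edge (a point): Middle of the board's +y edge (a 180 mm long edge, half way through the thickness; 75 mm from the origin along board y). At the start this edge faces the stand, parallel to it within 0.2 rad; pushed up the stand it becomes the top edge.
- stand: Steel draining stand fixed to the counter. Origin on the counter midway between the toes (foot of the slope) of its two runners; x along the toes, y the way the board is pushed up, z up. Runners 16 mm wide, centred at x = -62 and +62 mm, open between. Face in (y, z) mm: (0,0), (25,18), (44,42), (57,68), (64,95), (67,125): concave, ending upright, polished (friction 0.2).
- stand_top (a point): Point midway between the tops of the runners (stand y 67, z 125 mm). Behind are struts to y = 125 mm and, at y = 78 mm, a cross bar 14 mm high. A board whose near edge is pushed to the toes leans on the runners about 63 degrees from the counter, top edge about 135 mm high, and stays there by ordinary friction when left.
- mug: White ceramic mug, bystander, 82 mm across, 92 mm tall; origin at the centre of its underside.
- jar: Glass jar with a red lid, bystander, 76 mm across, 110 mm tall; origin at the centre of its underside.
- can: Steel can with a green band, bystander, 75 mm across, 110 mm tall; origin at the centre of its underside.
- torch: Black plastic torch lying on its side, bystander, 145 mm long, 44 mm at the head; origin on the counter under its middle, x along its length.
- padlock: Stainless steel padlock lying flat, bystander, 50 x 95 mm, 22 mm high; origin on the counter under the middle of its body.
- scoop: Green plastic feed scoop, bystander, 200 mm long, 94 mm wide, 55 mm high; origin on the counter under the middle of its pan, handle to its -x.
Mind the look-alikes: they are no part of the job. Of the things shaped like the board, the blue one is meant.

How it is judged:
By the outcome, as a careful person would: the job done as asked, in the order asked, and still so for the second after the job is handed in, with the robot touching nothing.
It also fails if it takes over 59 s, if anything falls off the work surface, if the arm or the gripper's body presses on something with over 40 N, if the wrist force passes 120 N, or if a joint passes its speed limit or range.

## Working session

There is one attempt and no reset: what is moved stays moved. The work goes in short steps, Python scripts to look and compute and a tool call to move; the robot and the scene stay as the last step left them, time stands still between calls to the robot, and variables do not carry over. Pictures are saved under pics/ and viewed, and the job is handed in when it is done.

Besides the shell and the picture viewer there is one more tool, called after ">>>" as name([rows], argument=value, ...), one row to a line, values as JSON. jog_arm: Moves the arm, as the interface text tells. Its arguments: {"type":"object","properties":{"delta_pos":{"type":"array"},"yaw":{"type":"array"},"claw":{"type":"number"},"force":{"type":"number"}},"required":["delta_pos","yaw"]}

```bash
mkdir -p pics; python3 - <<'E'
from rig import ctrl
import cv2,pickle
d={}
for n in("scene","top"):
    s=ctrl.snapshot(n);d[n]=s
    cv2.imwrite(f"pics/{n}0.png",s["color"]);print(n,s["intrinsics"],s["cam_to_world"])
pickle.dump(d,open("s0.pkl","wb"))
print(ctrl.sense(),ctrl.pinch_z)
E
```

```text
scene [[514.18421517   0.         321.62672295]
 [  0.         514.18421517 240.42284735]
 [  0.           0.           1.        ]] [[ 0.57432078  0.67476689 -0.46351406  1.17294606]
 [ 0.81847832 -0.46239204  0.34100857 -0.45541056]
 [ 0.01577608 -0.57522452 -0.81784343  1.25684957]
 [ 0.          0.          0.          1.        ]]
top [[585.57105297   0.         319.58245791]
 [  0.         585.57105297 231.8407375 ]
 [  0.           0.           1.        ]] [[-0.02988868 -0.9959851   0.08438213  0.43506591]
 [-0.99953394  0.03030588  0.00366728  0.01239812]
 [-0.00620983 -0.0842332  -0.99642672  1.42071811]
 [ 0.          0.          0.          1.        ]]
{'time_s': 0.1, 'qpos': array([-1.2601812 ,  0.52194029, -0.03631094,  1.59991243,  0.0211734 ,
        1.02111938, -0.11281479]), 'joint_vel': array([-0.00017486, -0.00062612, -0.00065064, -0.00222261,  0.00113231,
        0.00026565, -0.0023536 ]), 'tau': array([ 1.66020836e-03, -9.28482056e+01,  1.98313393e+00, -3.70534623e+01,
        1.81064912e-02,  5.22785936e-03,  2.35788451e-05]), 'position': array([0.23222362, 0.57994504, 0.23080608]), 'ee_rot': array([ 1.89285929e-01,  9.81921886e-01, -4.93240693e-04, -6.70800885e-05]), 'force': array([-0.17185253,  0.05595569,  0.28901091]), 'moment': array([ 0.02516469,  0.01273446, -0.03197186]), 'gripper_width': 0.08568222097702599} 0.0187
```

View pics/scene0.png

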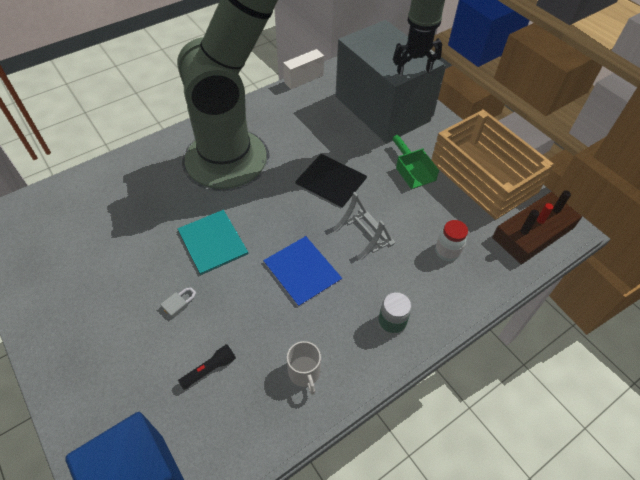

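View pics/top0.png

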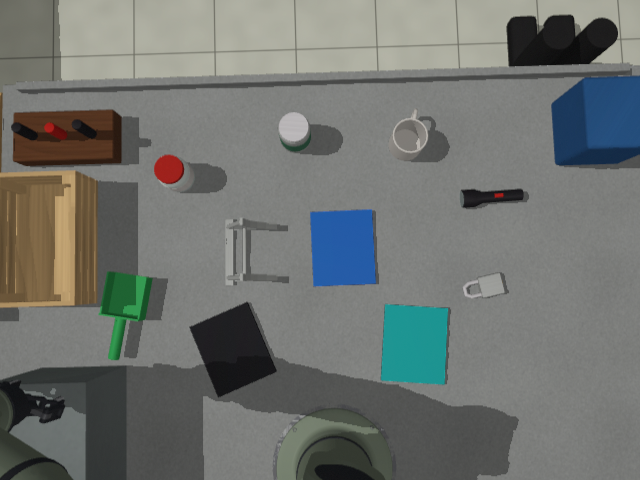

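Three board-shaped slabs in the top view: blue (343,247), teal (416,344) and black (233,349). The task names the blue one, and it is the one in front of the stand. I'll confirm with a crop and measure.

```bash
cat > h.py <<'E'
import numpy as np,cv2
def ray(s,uv,z):
    K,T=s["intrinsics"],s["cam_to_world"]
    uv=np.atleast_2d(uv).astype(float)
    d=np.c_[(uv[:,0]-K[0,2])/K[0,0],(uv[:,1]-K[1,2])/K[1,1],np.ones(len(uv))]@T[:3,:3].T
    o=T[:3,3]; return o+d*((z-o[2])/d[:,2])[:,None]
def proj(s,P):
    K,T=s["intrinsics"],s["cam_to_world"]
    p=(np.atleast_2d(P)-T[:3,3])@T[:3,:3]; p=p@K.T; return p[:,:2]/p[:,2:]
def cloud(s):
    v,u=np.mgrid[:480,:640];z=s["z_map"];K,T=s["intrinsics"],s["cam_to_world"]
    p=np.stack([(u-K[0,2])/K[0,0]*z,(v-K[1,2])/K[1,1]*z,z],-1)
    return p@T[:3,:3].T+T[:3,3]
def blue(s,roi=None):
    h=cv2.cvtColor(s["color"],cv2.COLOR_BGR2HSV)
    m=cv2.inRange(h,(105,150,80),(125,255,255))
    return m
E
python3 - <<'E'
from h import *
import pickle
d=pickle.load(open("s0.pkl","rb"))
for n,c in(("top",(343,247)),("scene",(302,270))):
    s=d[n];m=blue(s);k,l=cv2.connectedComponents(m);m=(l==l[c[1],c[0]]).astype(np.uint8)
    cs,_=cv2.findContours(m,0,cv2.CHAIN_APPROX_NONE);c=max(cs,key=cv2.contourArea)[:,0]
    P=ray(s,c,0.012)[:,:2]
    r=cv2.minAreaRect((P*1000).astype(np.float32));print(n,r,cv2.boxPoints(r))
s=d["top"];P=cloud(s)
# stand: points with z>0.01 in roi
roi=P[205:295,215:300];g=s["color"][205:295,215:300]
for lo,hi in((.005,.02),(.02,.05),(.05,.1),(.1,.115),(.115,.14)):
    q=roi[(roi[...,2]>lo)&(roi[...,2]<hi)]
    if len(q): print(lo,len(q),q.min(0),q.max(0))
cv2.imwrite("pics/crop0.png",cv2.resize(s["color"][190:310,200:400],None,fx=4,fy=4,interpolation=cv2.INTER_CUBIC))
E
```

```text
top ((515.1646728515625, -36.242530822753906), (178.0145263671875, 148.74053955078125), 0.8642586469650269) [[ 425.04578    36.77673 ]
 [ 427.2893   -111.94689 ]
 [ 605.28357  -109.261795]
 [ 603.04004    39.46183 ]]
scene ((516.7025756835938, -39.690635681152344), (178.94044494628906, 148.58482360839844), 0.9587273001670837) [[ 426.00177    33.094345]
 [ 428.48798  -115.46968 ]
 [ 607.4034   -112.47562 ]
 [ 604.9172     36.08841 ]]
0.005 1111 [0.40936856 0.06609504 0.00500726] [0.62807067 0.27226236 0.01963379]
0.02 167 [0.44288565 0.14336381 0.02014737] [0.58271359 0.24139036 0.04995542]
0.05 204 [0.4429446  0.16843626 0.05007049] [0.58321016 0.22704407 0.09972309]
0.1 39 [0.4433455  0.1856806  0.10054288] [0.58335992 0.20591191 0.11479841]
0.115 64 [0.4433398  0.18743472 0.11508033] [0.58129743 0.20162631 0.13034909]
```

View pics/crop0.png

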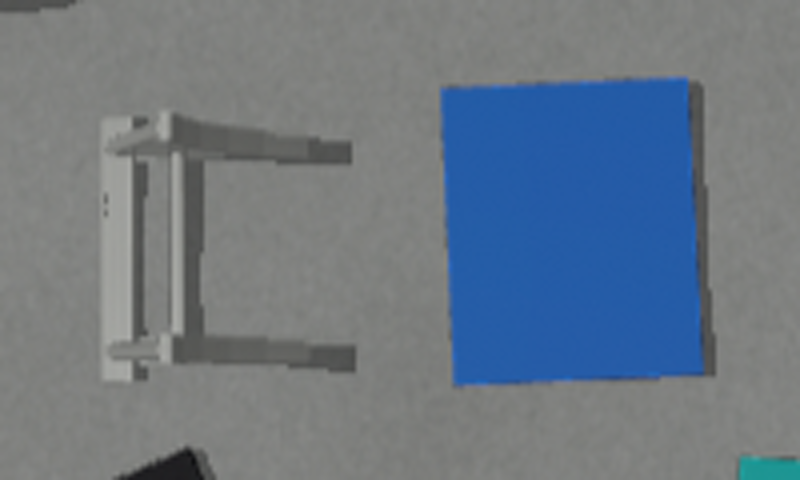

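The crop shows the plain blue slab (crop 440-705, 80-385) facing the stand, whose toes are at crop (352,152) and (356,359). That slab is the target. Next I'll measure the stand's pose.

```bash
python3 - <<'E'
from h import *
import pickle
d=pickle.load(open("s0.pkl","rb"));s=d["top"]
print("toes",ray(s,[[288,228],[288.9,279.6]],0))
print("tops",ray(s,[[241.3,221.5],[241.5,277]],.125))
print("bar back",ray(s,[[225.5,219.5],[225.5,285]],0.01))
P=cloud(s)
for n,(u0,v0,u1,v1) in dict(jar=(150,150,195,195),can=(275,108,315,155),mug=(388,105,435,165)).items():
    q=P[v0:v1,u0:u1].reshape(-1,3);q=q[q[:,2]>.06];print(n,q.min(0),q.max(0))
S=d["scene"]
im=S["color"][180:320,240:420]
cv2.imwrite("pics/crop1.png",cv2.resize(im,None,fx=4,fy=4,interpolation=cv2.INTER_CUBIC))
E
```

```text
toes [[0.5671094  0.09428109 0.        ]
 [0.4417455  0.09528105 0.        ]]
tops [[0.57318181 0.19064469 0.125     ]
 [0.45000948 0.19249683 0.125     ]]
bar back [[0.59148355 0.24469627 0.01      ]
 [0.43333161 0.2472818  0.01      ]]
jar [0.43506591 0.01239812 0.06002462] [0.73797219 0.39057693 1.42071811]
can [0.43506591 0.01239812 0.06066011] [0.82356245 0.10630472 1.42071811]
mug [ 0.43506591 -0.23823523  0.06011845] [0.83709768 0.01239812 1.42071811]
```

View pics/crop1.png

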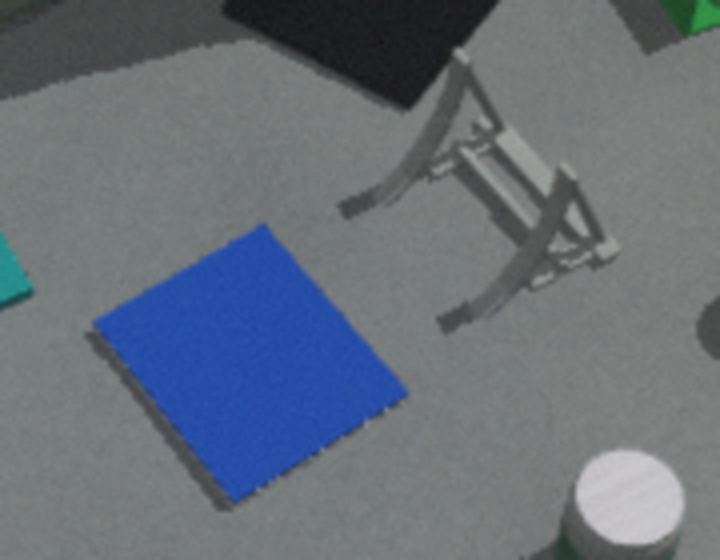

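The dark tips disagree with the back and tops (y 0.247-125 mm and 0.191-67 mm both put the toes at about 0.123). They are probably shadow, so I'll check with depth.

```bash
python3 - <<'E'
from h import *
import pickle
d=pickle.load(open("s0.pkl","rb"))
prof=np.array([(0,0),(25,18),(44,42),(57,68),(64,95),(67,125)])/1000
for n in("top","scene"):
    P=cloud(d[n]).reshape(-1,3)
    for xc in(.446,.507,.572):
        q=P[(abs(P[:,0]-xc)<.02)&(P[:,1]>.08)&(P[:,1]<.2)&(P[:,2]>.01)&(P[:,2]<.122)]
        if len(q)==0: continue
        off=q[:,1]-np.interp(q[:,2],prof[:,1],prof[:,0])
        print(n,xc,len(q),np.percentile(off,[5,25,50,75]),q[:,0].mean(), np.median(q[off<np.percentile(off,50)][:,0]))
E
```

```text
top 0.446 194 [0.12004157 0.1225333  0.12403822 0.12519507] 0.4507028423605591 0.4500046201215623
top 0.507 16 [0.17353002 0.17576373 0.17947301 0.18205179] 0.5049756542279407 0.5097407747898011
top 0.572 230 [0.11757888 0.12079432 0.12235929 0.12410934] 0.573732432910936 0.5745987835056803
scene 0.446 219 [0.11859389 0.12051694 0.12252903 0.12552735] 0.451628421095 0.4512890856231456
scene 0.507 22 [0.17286977 0.17657161 0.17891763 0.18058236] 0.5074174307012247 0.5075601133902387
scene 0.572 234 [0.11579156 0.11876309 0.1203862  0.12287748] 0.5749338364937839 0.5752556357396441
```

```bash
python3 - <<'E'
from h import *
import pickle
d=pickle.load(open("s0.pkl","rb"))
P=cloud(d["scene"]).reshape(-1,3);Q=cloud(d["top"]).reshape(-1,3)
P=np.r_[P,Q]
def mz(a,b,c,e):
    q=P[(P[:,0]>a)&(P[:,0]<b)&(P[:,1]>c)&(P[:,1]<e)&(P[:,2]<.6)]; print((a,b,c,e),len(q),np.percentile(q[:,2],[50,90,95,99]) if len(q) else 0)
mz(.1,.2,.4,.6);mz(.3,.4,.3,.6);mz(.4,.6,.38,.6);mz(.38,.5,.25,.36);mz(.65,.74,.2,.3)
E
```

```text
(0.1, 0.2, 0.4, 0.6) 8141 [0.16422266 0.24169839 0.24286456 0.24587942]
(0.3, 0.4, 0.3, 0.6) 7044 [0.00125784 0.03916803 0.04724114 0.05459498]
(0.4, 0.6, 0.38, 0.6) 13114 [0.00307715 0.1117752  0.12770387 0.13230944]
(0.38, 0.5, 0.25, 0.36) 3232 [-0.00033294  0.00365403  0.00478892  0.00670844]
(0.65, 0.74, 0.2, 0.3) 2359 [-0.00071534  0.00312245  0.00420545  0.00618453]
```

>>> jog_arm([
  [0,0,-0.01],
  [0,0,-0.01],
  [0,0,0],
  [0,0,0],
  [0,0,0],
], yaw=[8.5,8.5,8.5,8.5,8.5])

```text
time_s: 0.6
position: [0.2322, 0.5801, 0.2511]
ee_rot: [0.535, 0.845, -0.0, 0.0]
force: [0.5, 0.5, -0.4]
gripper_width: 0.0854
```

>>> jog_arm([
  [0,0,0],
  [0,0,0],
  [0,0,0],
  [0,0,0],
  [-0.03,0.03,0],
], yaw=[8.5,8.5,8.5,1,0])

```text
time_s: 1.1
position: [0.2577, 0.5526, 0.2504]
ee_rot: [0.708, 0.706, -0.001, -0.001]
force: [1.0, 0.2, 0.3]
gripper_width: 0.0854
```

>>> jog_arm([
  [-0.04,0.03,0],
  [-0.04,0.03,0],
  [-0.04,0.03,0],
  [-0.04,0.03,0],
  [-0.04,0.03,0],
], yaw=[0,0,0,0,0])

```text
time_s: 1.6
position: [0.4098, 0.3459, 0.2513]
ee_rot: [0.711, 0.704, 0.0, 0.0]
force: [0.9, 0.4, 0.9]
gripper_width: 0.0857
```

>>> jog_arm([
  [-0.04,0.02,0],
  [-0.04,0.02,0],
  [-0.04,0.02,0],
  [-0.04,0.02,0],
  [-0.04,0.02,0],
], yaw=[0,0,0,0,0])

```text
time_s: 2.1
position: [0.5066, 0.1446, 0.2514]
ee_rot: [0.711, 0.704, 0.0, 0.0]
force: [-0.1, -0.2, 0.2]
gripper_width: 0.0853
```

>>> jog_arm([
  [-0.045,0.002,0],
  [-0.045,0.002,0],
  [-0.045,0.002,0],
  [-0.045,0.002,0],
  [-0.045,0.002,0],
], yaw=[0,0,0,0,0])

```text
time_s: 2.6
position: [0.5126, -0.0806, 0.2513]
ee_rot: [0.711, 0.704, 0.0, 0.0]
force: [0.1, -0.2, 0.2]
gripper_width: 0.0856
```

>>> jog_arm([
  [-0.045,0,0.02],
  [-0.025,0,0.04],
  [0,0,0.04],
  [0,0,0.04],
  [0,0,0.04],
], yaw=[0,0,0,0,0])

```text
time_s: 3.1
position: [0.5117, -0.1489, 0.0697]
ee_rot: [0.711, 0.703, 0.0, -0.0]
force: [1.4, -0.3, 0.5]
gripper_width: 0.0853
```

>>> jog_arm([
  [0,0,0.03],
  [0,0,0.025],
  [0,0,0.01],
  [0,0,0.003],
  [0,0,0],
], yaw=[0,0,0,0,0])

```text
time_s: 3.6
position: [0.5121, -0.149, 0.0038]
ee_rot: [0.712, 0.702, 0.0, 0.0]
force: [0.3, 0.0, 0.0]
gripper_width: 0.0854
```

```bash
python3 - <<'E'
from rig import ctrl
import cv2
s=ctrl.snapshot("scene");c=s["color"][180:340,200:380]
cv2.imwrite("pics/a1.png",cv2.resize(c,None,fx=4,fy=3.75,interpolation=cv2.INTER_CUBIC))
print(ctrl.sense()["position"],ctrl.sense()["force"])
E
```

```text
[ 0.51242196 -0.14900975  0.00423517] [0.22510017 0.30585313 1.10485965]
```

View pics/a1.png

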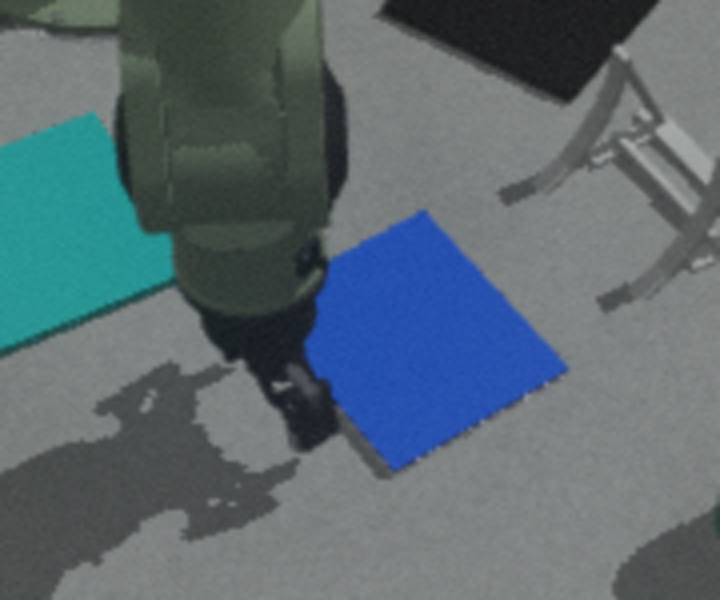

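The fingertips (crop ~310,440) are just behind the blue board's near edge, with a small clear gap. I'll lower to just above the counter.

>>> jog_arm([
  [0,0,0.004],
  [0,0,0.003],
  [0,0,0.003],
  [0,0,0.001],
  [0,0,0],
], yaw=[0,0,0,0,0])

```text
time_s: 4.15
position: [0.5118, -0.1489, -0.0078]
ee_rot: [0.712, 0.702, -0.0, -0.0]
force: [-0.3, -0.2, 0.2]
gripper_width: 0.0853
```

>>> jog_arm([
  [0.01,0,0],
  [0.01,0,0],
  [0.007,0,0],
  [0.007,0,0],
  [0.007,0,0],
], yaw=[0,0,0,0,0])

```text
time_s: 4.65
position: [0.5125, -0.1072, -0.0076]
ee_rot: [0.712, 0.702, -0.0, 0.0]
force: [-0.1, -2.4, -0.5]
gripper_width: 0.0857
```

>>> jog_arm([
  [0.012,0,0],
  [0.012,0,0],
  [0.012,0,0],
  [0.012,0,0],
  [0.01,0,0],
], yaw=[0,0,0,0,0])

```text
time_s: 5.15
position: [0.5133, -0.0486, -0.0077]
ee_rot: [0.712, 0.702, 0.0, -0.0]
force: [-0.3, -3.2, 1.0]
gripper_width: 0.0852
```

```bash
python3 - <<'E'
from rig import ctrl
import cv2
s=ctrl.snapshot("scene");c=s["color"][150:310,220:400]
cv2.imwrite("pics/a2.png",cv2.resize(c,None,fx=4,fy=3.75,interpolation=cv2.INTER_CUBIC))
E
```

```text
(no output)
```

View pics/a2.png

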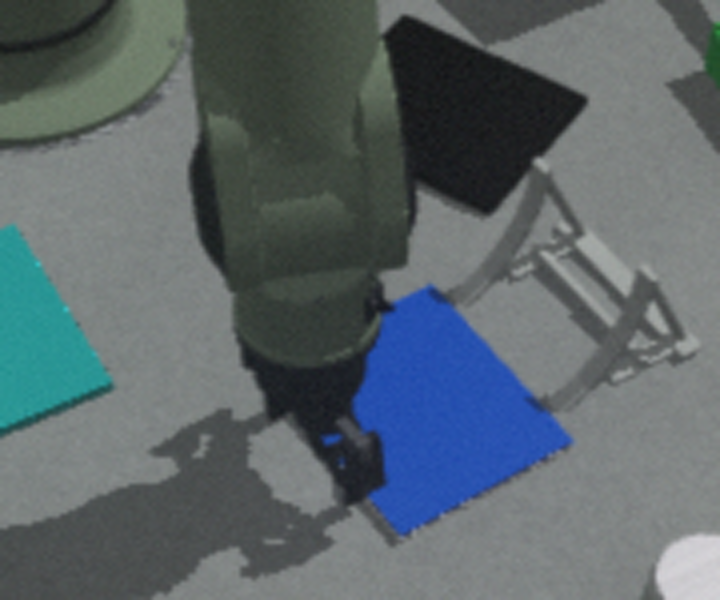

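>>> jog_arm([
  [0.003,0,0.001],
  [0.003,0,0.001],
  [0.003,0,0.001],
  [0.006,0,0],
  [0.01,0,0],
], yaw=[0,0,0,0,0])

```text
time_s: 5.7
position: [0.5135, -0.025, -0.0108]
ee_rot: [0.713, 0.702, -0.0, -0.0]
force: [0.4, -1.8, -1.6]
gripper_width: 0.0854
```

>>> jog_arm([
  [0.01,0,0],
  [0.01,0,0],
  [0.01,0,0],
  [0.01,0,0],
  [0.01,0,0],
], yaw=[0,0,0,0,0])

```text
time_s: 6.2
position: [0.5143, 0.0261, -0.0107]
ee_rot: [0.712, 0.702, -0.0, -0.0]
force: [0.2, -3.6, -4.0]
gripper_width: 0.0854
```

```bash
cat > look.py <<'E'
import sys,cv2
from rig import ctrl
n,cam,u0,v0,u1,v1=sys.argv[1:3]+[int(a) for a in sys.argv[3:7]]
s=ctrl.snapshot(cam);c=s["color"][v0:v1,u0:u1];k=min(800/(u1-u0),600/(v1-v0))
cv2.imwrite(f"pics/{n}.png",cv2.resize(c,None,fx=k,fy=k,interpolation=cv2.INTER_CUBIC))
import pickle;pickle.dump(s,open(f"{n}.pkl","wb"))
t=ctrl.sense();print(t["time_s"],t["position"].round(4),t["force"].round(2))
E
python3 look.py a3 scene 240 150 420 300
```

```text
6.25 [ 0.5143  0.0281 -0.0108] [ 0.34  0.01 -1.23]
```

View pics/a3.png

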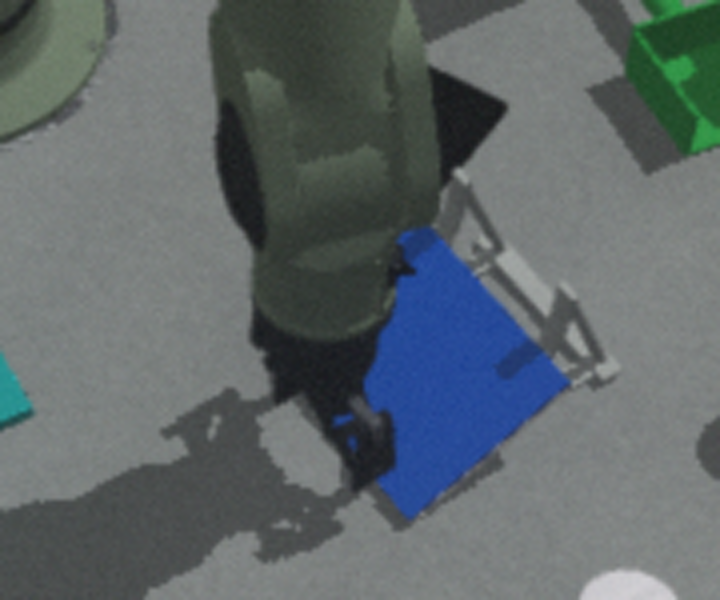

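The board is climbing squarely, with its top edge on both runners. I'll shut the fingers now, because that keeps the gripper body further back when the board steepens.

>>> jog_arm([
  [-0.003,0,-0.006],
  [0,0,-0.008],
  [0,0,0],
  [0,0,0],
  [0,0,0],
], yaw=[0,0,0,0,0], claw=1, force=30)

```text
time_s: 6.75
position: [0.5144, 0.022, 0.0033]
ee_rot: [0.712, 0.702, 0.0, 0.0]
force: [-0.2, -0.8, 0.1]
gripper_width: 0.0123
```

>>> jog_arm([
  [0,0,0],
  [0,0,0.001],
  [0.003,0,0],
  [0.008,0,0],
  [0.01,0,0],
], yaw=[0,0,0,0,0])

```text
time_s: 7.25
position: [0.5145, 0.0429, 0.0021]
ee_rot: [0.713, 0.702, -0.0, 0.0]
force: [-0.3, -2.8, -2.3]
gripper_width: -0.0001
```

```bash
python3 look.py a4 scene 240 150 420 300
```

```text
7.3 [0.5145 0.0453 0.0021] [ 0.75 -0.81 -1.41]
```

View pics/a4.png

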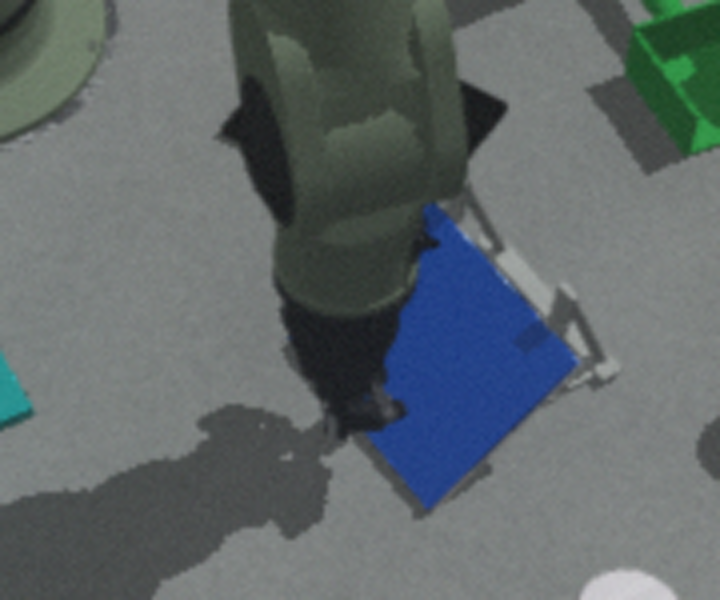

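>>> jog_arm([
  [0.008,0,0],
  [0.008,0,0],
  [0.008,0,0],
  [0.006,0,0],
  [0.005,0,0],
], yaw=[0,0,0,0,0])

```text
time_s: 7.8
position: [0.5151, 0.0788, 0.0023]
ee_rot: [0.712, 0.702, 0.0, -0.0]
force: [-0.6, -2.3, -1.8]
gripper_width: -0.0002
```

```bash
python3 look.py a5 scene 240 150 420 300
```

```text
7.85 [0.5151 0.0796 0.0023] [ 1.23 -0.61 -0.61]
```

View pics/a5.png

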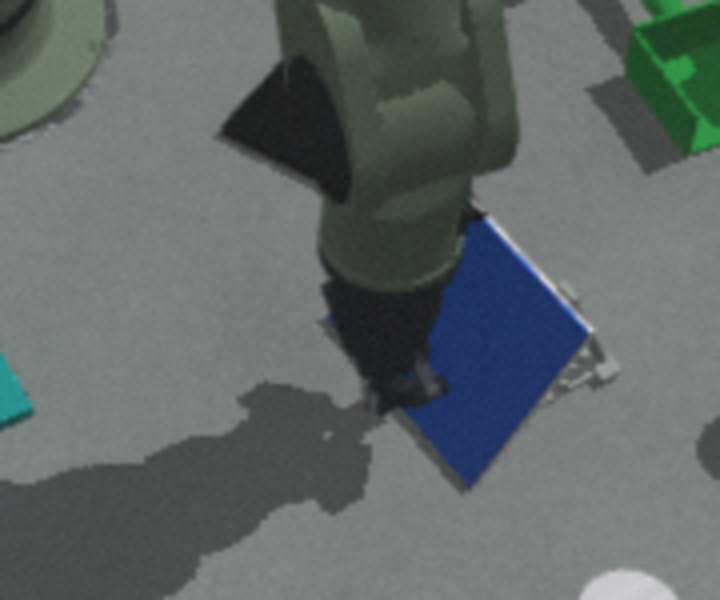

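>>> jog_arm([
  [0.005,0,0],
  [0.005,0,0],
  [0.004,0,0],
  [0.003,0,0],
  [0.002,0,0],
], yaw=[0,0,0,0,0])

```text
time_s: 8.35
position: [0.5154, 0.0974, 0.0023]
ee_rot: [0.712, 0.702, 0.0, -0.0]
force: [-0.2, -2.0, -1.7]
gripper_width: -0.0002
```

```bash
python3 look.py a6 scene 240 150 420 300; python3 look.py a6t top 180 170 360 305; python3 - <<'E'
import sys;sys.path.insert(0,'.')
from h import *
import pickle
for n in("a6","a6t"):
    s=pickle.load(open(n+".pkl","rb"));P=cloud(s);m=cv2.inRange(cv2.cvtColor(s["color"],cv2.COLOR_BGR2HSV),(105,120,40),(130,255,255))>0
    q=P[m&(s["z_map"]>0)];q=q[(q[:,0]>.4)&(q[:,0]<.63)&(q[:,1]>.05)&(q[:,1]<.3)&(q[:,2]<.2)]
    c=q.mean(0);nn=np.linalg.svd(q-c,full_matrices=0)[2][2];print(n,len(q),q.min(0),q.max(0),nn,np.degrees(np.arccos(abs(nn[2]))))
E
```

```text
8.4 [0.5154 0.0977 0.0023] [-0.78 -0.78 -0.91]
8.45 [0.5154 0.0975 0.0023] [ 0.   -0.34  1.56]
a6 1313 [0.43623464 0.08020022 0.00106098] [0.6127957  0.18477662 0.13992287] [ 0.01819237  0.8677211  -0.49671836] 60.21687481884167
a6t 111 [0.57300385 0.10980493 0.00754473] [0.61047934 0.18597055 0.13958675] [ 0.07994072  0.86409661 -0.49693715] 60.20243045778053
```

View pics/a6.png

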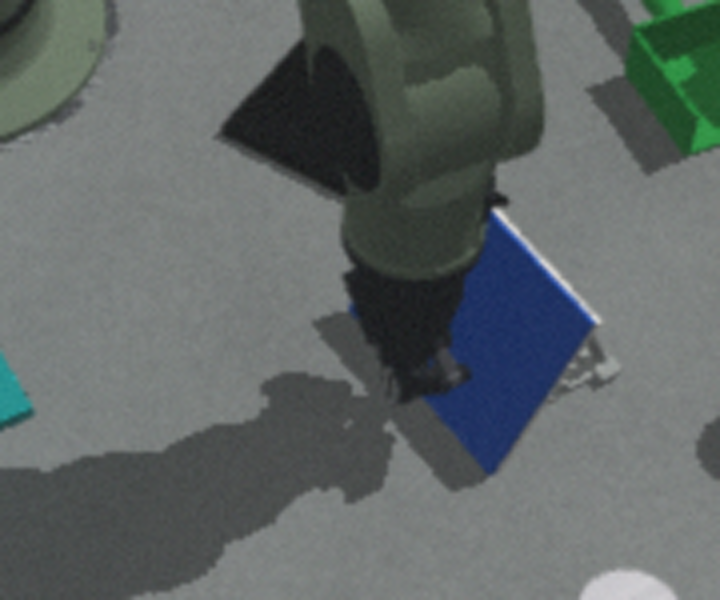

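View pics/a6t.png

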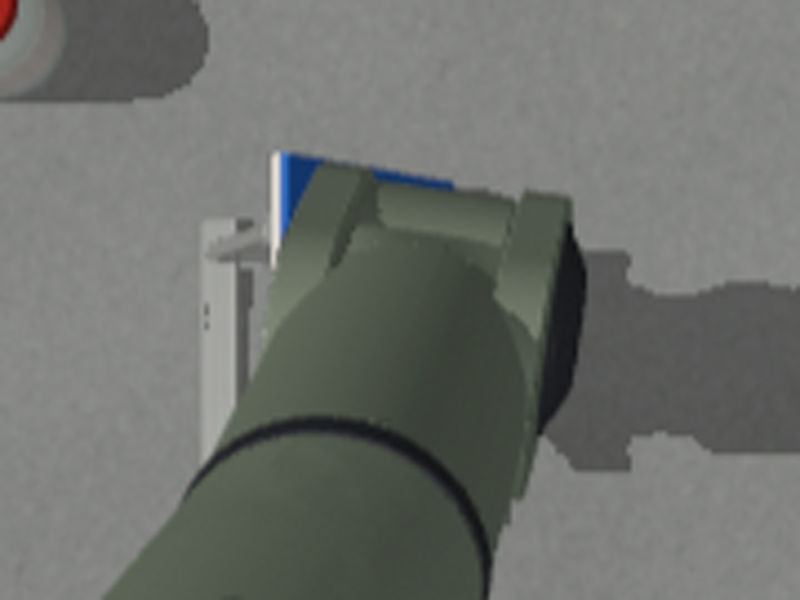

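The board is up on the runners at about 60°, square to them. A last few mm should bring it to the toes, then I'll back off.

>>> jog_arm([
  [0.0015,0,0],
  [0.0015,0,0],
  [0.001,0,0],
  [0,0,0],
  [0,0,0],
], yaw=[0,0,0,0,0])

```text
time_s: 8.95
position: [0.5155, 0.1012, 0.0023]
ee_rot: [0.712, 0.702, 0.0, -0.0]
force: [-1.5, -0.1, -0.5]
gripper_width: 0.0001
```

>>> jog_arm([
  [-0.002,0,0],
  [-0.004,0,0],
  [-0.01,0,0],
  [-0.03,0,0],
  [-0.03,0,0],
], yaw=[0,0,0,0,0])

```text
time_s: 9.45
position: [0.5143, 0.0239, 0.0023]
ee_rot: [0.712, 0.702, 0.0, 0.0]
force: [1.9, -0.0, 0.3]
gripper_width: 0.0002
```

```bash
cat > ang.py <<'E'
import sys
from h import *
import pickle
for n in sys.argv[1:]:
    s=pickle.load(open(n+".pkl","rb"));P=cloud(s);m=cv2.inRange(cv2.cvtColor(s["color"],cv2.COLOR_BGR2HSV),(105,120,40),(130,255,255))>0
    q=P[m&(s["z_map"]>0)];q=q[(q[:,0]>.4)&(q[:,0]<.63)&(q[:,1]>.0)&(q[:,1]<.3)&(q[:,2]<.2)]
    if len(q)<50: print(n,"few blue",len(q)); continue
    c=q.mean(0);nn=np.linalg.svd(q-c,full_matrices=0)[2][2];print(n,len(q),q.min(0),q.max(0),nn,np.degrees(np.arccos(abs(nn[2]))))
E
python3 look.py a7 scene 240 150 420 300; python3 ang.py a7
```

```text
9.5 [0.5141 0.0178 0.0027] [ -1.04 -10.06   1.23]
a7 2190 [0.43238597 0.04258893 0.00205599] [0.61324392 0.18565985 0.19399927] [-0.0159532  -0.88238917  0.47024977] 61.94948911161794
```

View pics/a7.png

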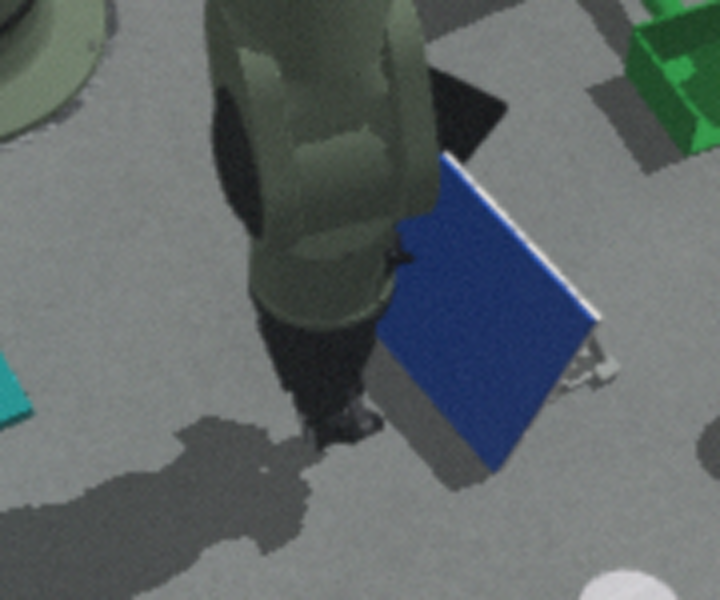

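The board stands by itself at 62°, free of the gripper (top edge crop 445,155 to 600,320). Next I'll rise, turn the jaws across the edge and open partly.

>>> jog_arm([
  [0,0,-0.03],
  [0,0,-0.045],
  [0,0,-0.045],
  [0,0,-0.045],
  [0,0,-0.045],
], yaw=[0,-8.5,-8.5,-8.5,-8.5], claw=-0.3)

```text
time_s: 10.0
position: [0.514, 0.0241, 0.2143]
ee_rot: [0.474, 0.881, -0.0, 0.0]
force: [1.0, 0.6, -0.5]
gripper_width: 0.0556
```

>>> jog_arm([
  [0,0,0],
  [0,0,0],
  [0,0,0],
  [0,0,0],
  [0,0,0],
], yaw=[-8.5,-8.5,-8.5,-8.5,-8.5])

```text
time_s: 10.5
position: [0.5142, 0.0243, 0.2124]
ee_rot: [0.122, 0.993, -0.0, 0.0]
force: [1.0, -0.9, 0.7]
gripper_width: 0.0559
```

>>> jog_arm([
  [0,0,0],
  [0,0,0],
  [0,0.04,0],
  [0,0.04,0],
  [0,0.04,0],
], yaw=[-8.5,-5,0,0,0])

```text
time_s: 11.0
position: [0.5161, 0.1455, 0.2124]
ee_rot: [0.008, 1.0, -0.0, 0.0]
force: [0.4, 0.6, -0.1]
gripper_width: 0.0556
```

```bash
python3 look.py a8 scene 240 110 420 245; python3 ang.py a8; python3 -c "
from rig import ctrl;print(ctrl.sense())"
```

```text
11.05 [0.5156 0.1529 0.2122] [-2.6   9.54 -0.63]
a8 2318 [ 0.43042147  0.10856598 -0.00068232] [0.61297337 0.18586117 0.14042423] [-0.01490042 -0.88087663  0.47311133] 61.76354973203821
{'time_s': 11.05, 'qpos': array([-0.44960757,  0.4065813 ,  0.06988131,  1.85533503, -0.03948085,
        0.87977753,  1.20128671]), 'joint_vel': array([ 0.04542707, -0.01098648, -0.00188702,  0.03137644, -0.0108497 ,
       -0.0149844 ,  0.13154071]), 'tau': array([ 27.59476304, -84.54096079,  25.00258863, -25.35963714,
         2.4866353 ,   0.9991917 ,   1.84742421]), 'position': array([0.51555092, 0.15290162, 0.2122385 ]), 'ee_rot': array([4.61934135e-03, 9.99988178e-01, 1.51854401e-03, 7.18279321e-06]), 'force': array([-2.59678745,  9.54277957, -0.62922274]), 'moment': array([0.53593002, 0.12497225, 0.02468672]), 'gripper_width': 0.05550388205071061}
```

View pics/a8.png

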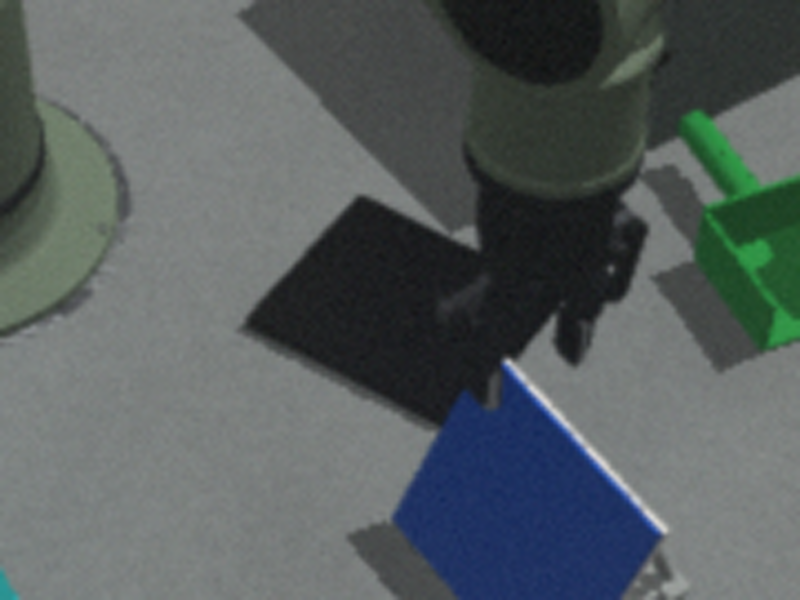

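>>> jog_arm([
  [0,0.02,0],
  [0,0.02,0],
  [0,0,0],
  [0,0,0],
  [0,0,0],
], yaw=[0,0,0,0,0])

```text
time_s: 11.55
position: [0.5168, 0.1838, 0.2123]
ee_rot: [0.008, 1.0, -0.0, -0.0]
force: [0.9, -0.6, -0.7]
gripper_width: 0.0554
```

>>> jog_arm([
  [0,0,0.03],
  [0,0,0.03],
  [0,0,0.025],
  [0,0,0.015],
  [0,0,0],
], yaw=[0,0,0,0,0])

```text
time_s: 12.05
position: [0.5158, 0.1837, 0.1106]
ee_rot: [0.008, 1.0, -0.001, -0.001]
force: [0.2, -0.3, -0.1]
gripper_width: 0.0555
```

```bash
python3 look.py a9 scene 270 130 420 243; python3 ang.py a9
```

```text
12.1 [0.5165 0.1841 0.1119] [ 0.28  1.02 -0.23]
a9 2141 [ 0.42906259  0.10826712 -0.00084055] [0.61292834 0.18617519 0.1950707 ] [-0.01166184 -0.88728763  0.46106905] 62.54388726161411
```

View pics/a9.png

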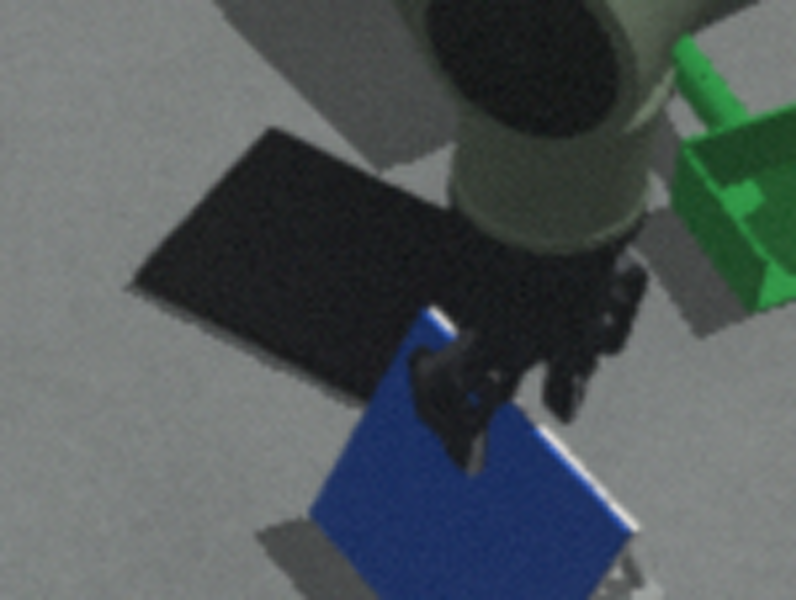

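The fingers straddle the top edge, one in front and one behind, between the runners. I'll narrow the jaws and draw the edge back toward vertical.

>>> jog_arm([
  [0,0,0],
  [0,0,0],
  [0,0,0],
  [0,-0.005,0],
  [0,-0.008,0],
], yaw=[0,0,0,0,0], claw=0.2, force=20)

```text
time_s: 12.6
position: [0.5166, 0.1721, 0.1126]
ee_rot: [0.007, 1.0, 0.0, 0.0]
force: [-0.3, 0.3, 0.3]
gripper_width: 0.034
```

>>> jog_arm([
  [0,-0.008,-0.002],
  [0,-0.008,-0.002],
  [0,-0.008,-0.002],
  [0,-0.008,-0.001],
  [0,-0.008,-0.001],
], yaw=[0,0,0,0,0])

```text
time_s: 13.1
position: [0.5159, 0.1313, 0.1205]
ee_rot: [0.007, 1.0, -0.0, 0.0]
force: [0.4, -0.1, -0.4]
gripper_width: 0.0346
```

```bash
python3 look.py a10 scene 270 130 420 243; python3 ang.py a10
```

```text
13.15 [0.516  0.1299 0.1205] [ 1.58 -2.01  0.91]
a10 1472 [ 4.28921735e-01  7.33728608e-02 -1.18916703e-04] [0.61144835 0.14014121 0.1889072 ] [ 0.0136994   0.98639774 -0.16380426] 80.57222168988575
```

View pics/a10.png

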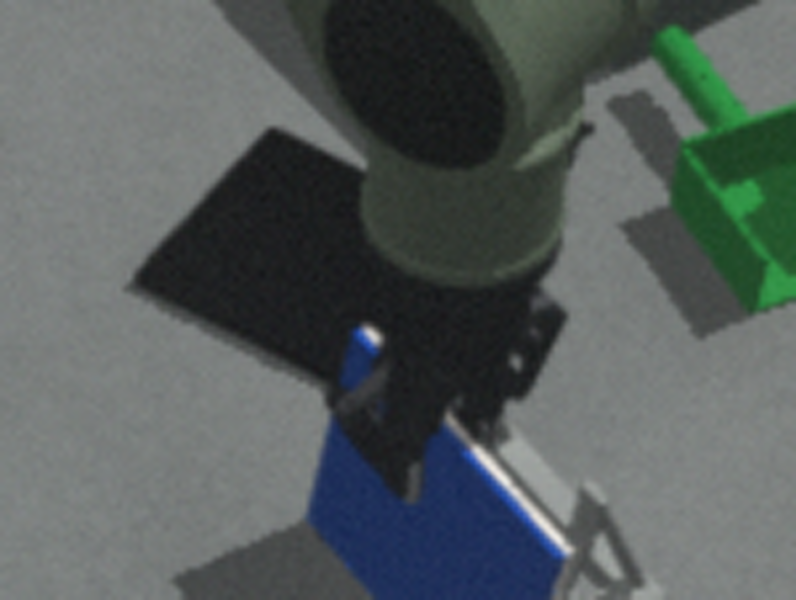

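>>> jog_arm([
  [0,-0.007,0],
  [0,-0.006,0],
  [0,-0.005,0],
  [0,0,0],
  [0,0,0],
], yaw=[0,0,0,0,0])

```text
time_s: 13.65
position: [0.5157, 0.1142, 0.1203]
ee_rot: [0.007, 1.0, 0.0, -0.0]
force: [-0.4, -0.9, -0.0]
gripper_width: 0.0345
```

>>> jog_arm([
  [0,0,0],
  [0,0,0],
  [0,0,0],
  [0,0,0],
  [0,0,0],
], yaw=[0,0,0,0,0], claw=1)

```text
time_s: 14.15
position: [0.5157, 0.1144, 0.1204]
ee_rot: [0.007, 1.0, 0.0, 0.0]
force: [-0.7, 1.1, 1.9]
gripper_width: 0.0115
```

```bash
python3 look.py a11 scene 270 130 420 243; python3 ang.py a11
```

```text
14.2 [0.5157 0.1143 0.1203] [-0.04  1.02  1.89]
a11 1102 [0.43000624 0.05465995 0.0011522 ] [0.61140766 0.11248133 0.19920154] [-0.0114837  -0.9998892  -0.00947163] 89.45730757453859
```

View pics/a11.png

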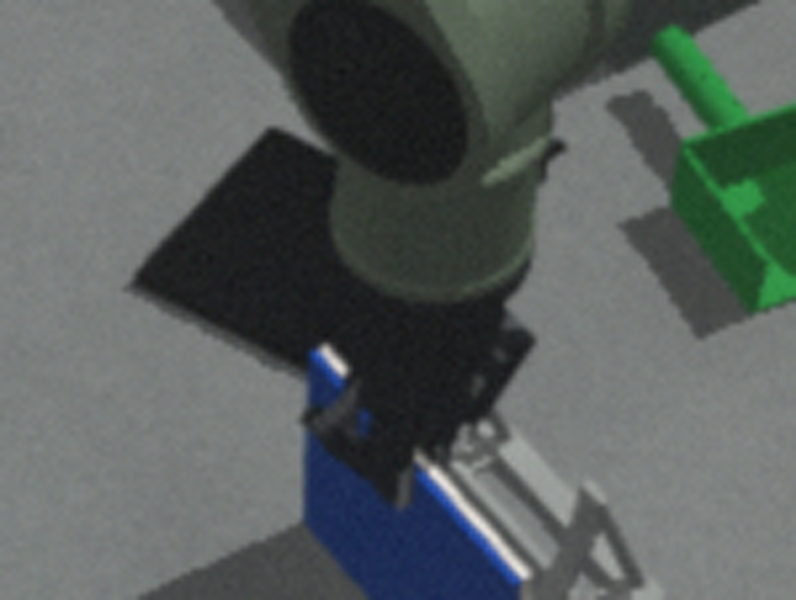

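The board is upright and gripped by its top edge (opening 11.5 mm), with its foot just short of the toes. I'll ease the jaws slightly and lean it past vertical onto the front finger.

>>> jog_arm([
  [0,0,0],
  [0,0,0],
  [0,-0.006,0],
  [0,-0.006,0],
  [0,-0.006,0],
], yaw=[0,0,0,0,0], claw=0.45)

```text
time_s: 14.7
position: [0.5154, 0.0952, 0.1203]
ee_rot: [0.007, 1.0, -0.0, -0.0]
force: [0.0, 0.1, -0.3]
gripper_width: 0.0231
```

>>> jog_arm([
  [0,-0.004,0],
  [0,-0.004,0],
  [0,0,0],
  [0,0,0],
  [0,0,0],
], yaw=[0,0,0,0,0])

```text
time_s: 15.2
position: [0.5153, 0.0883, 0.1203]
ee_rot: [0.007, 1.0, 0.0, 0.0]
force: [-0.2, 0.1, 1.2]
gripper_width: 0.0235
```

```bash
python3 look.py a12 scene 260 130 410 243; python3 ang.py a12
```

```text
15.25 [0.5153 0.0884 0.1203] [-0.85 -0.35  0.53]
a12 529 [0.43357152 0.03840531 0.00529158] [0.61120309 0.10636153 0.18389007] [-0.01040161 -0.97761393 -0.21014949] 77.86888726172069
```

View pics/a12.png

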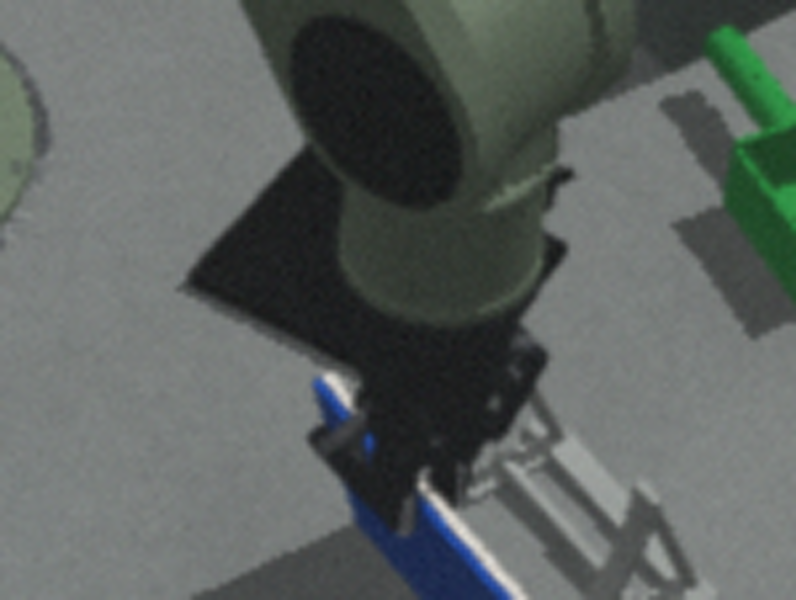

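>>> jog_arm([
  [0,0,0.002],
  [0,0,0.002],
  [0,0,0.002],
  [0,0,0],
  [0,0,0],
], yaw=[0,0,0,0,0], claw=0.0)

```text
time_s: 15.75
position: [0.5152, 0.0881, 0.1142]
ee_rot: [0.007, 1.0, -0.0, -0.0]
force: [-0.6, -0.9, 0.0]
gripper_width: 0.0428
```

>>> jog_arm([
  [0,0,0.003],
  [0,0,0.003],
  [0,0,0.002],
  [0,0,0],
  [0,0,0],
], yaw=[0,0,0,0,0], claw=-0.5)

```text
time_s: 16.25
position: [0.5152, 0.0881, 0.1062]
ee_rot: [0.007, 1.0, -0.0, -0.0]
force: [0.3, -0.4, 0.3]
gripper_width: 0.0641
```

>>> jog_arm([
  [0,0,0.004],
  [0,0,0.003],
  [0,0,0.003],
  [0,0,0],
  [0,0,0],
], yaw=[0,0,0,0,0], claw=-1)

```text
time_s: 16.75
position: [0.5152, 0.0881, 0.0962]
ee_rot: [0.007, 1.0, -0.0, -0.0]
force: [-0.6, -0.1, -0.6]
gripper_width: 0.0852
```

```bash
python3 look.py a13 scene 260 130 410 243; python3 ang.py a13
```

```text
16.8 [0.5153 0.0881 0.0963] [-0.   -0.36 -0.46]
a13 88 [0.42987862 0.04207377 0.02036323] [0.61105687 0.09935647 0.14128541] [-0.01159835 -0.90660714 -0.42181628] 65.05068965776385
```

View pics/a13.png

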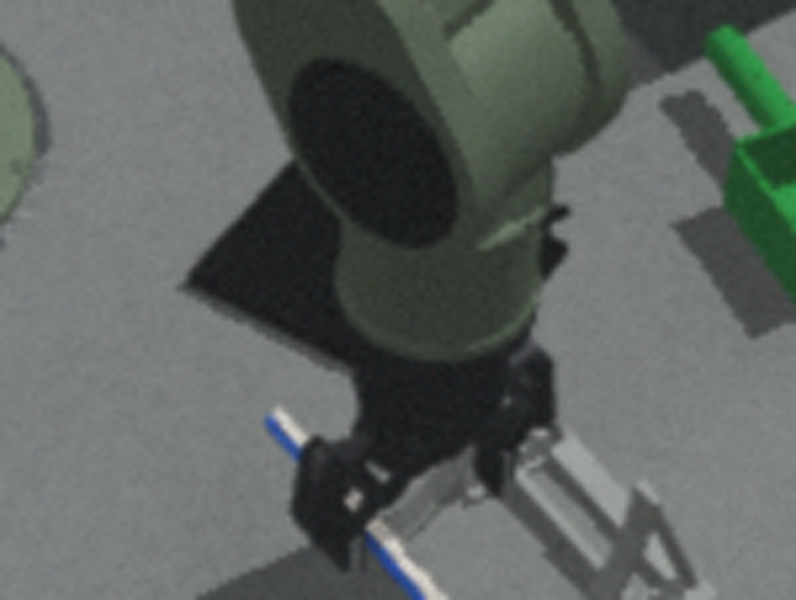

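>>> jog_arm([
  [0,-0.006,0],
  [0,-0.0065,0],
  [0,-0.007,0.004],
  [0,-0.007,0.004],
  [0,-0.0075,0.004],
], yaw=[0,0,0,0,0])

```text
time_s: 17.3
position: [0.5147, 0.0533, 0.0839]
ee_rot: [0.007, 1.0, -0.0, -0.0]
force: [0.5, 0.2, -1.0]
gripper_width: 0.0852
```

```bash
cat > whi.py <<'E'
import sys,pickle
from h import *
for n in sys.argv[1:]:
    s=pickle.load(open(n+".pkl","rb"));P=cloud(s);h=cv2.cvtColor(s["color"],cv2.COLOR_BGR2HSV)
    m=cv2.inRange(h,(0,0,175),(180,60,255))>0
    q=P[m&(s["z_map"]>0)];q=q[(q[:,0]>.4)&(q[:,0]<.63)&(q[:,1]>-.2)&(q[:,1]<.3)&(q[:,2]<.2)]
    if len(q)<50: print(n,"few",len(q)); continue
    c=np.median(q,0);q=q[abs(q-c).max(1)<.15];nn=np.linalg.svd(q-q.mean(0),full_matrices=0)[2][2];print(n,len(q),q.min(0).round(4),q.max(0).round(4),nn.round(3),"tilt",np.degrees(np.arccos(abs(nn[2]))).round(1))
E
python3 look.py a14 top 230 170 390 290; python3 whi.py a14
```

```text
17.35 [0.5144 0.0519 0.0833] [-0.38 -3.3  -2.02]
a14 few 1
```

View pics/a14.png

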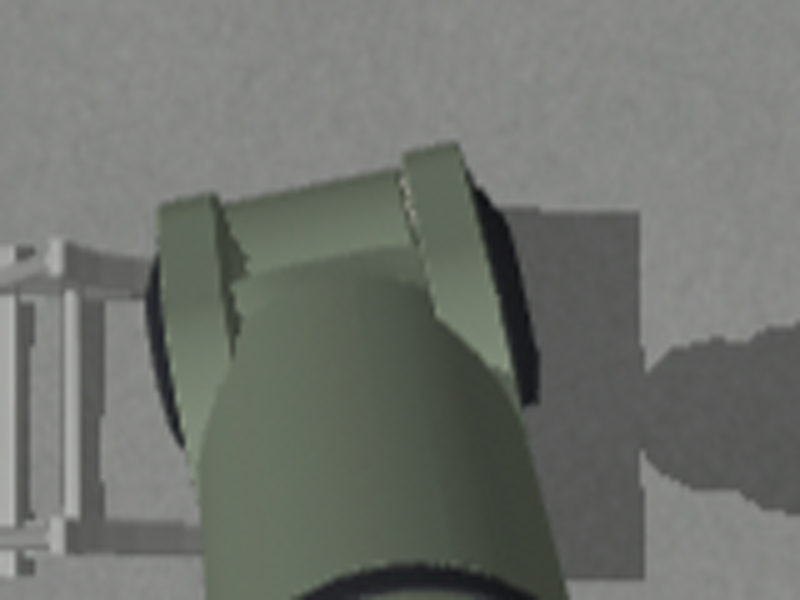

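```bash
python3 look.py a15 scene 250 150 410 270; python3 whi.py a15
```

```text
17.4 [0.5144 0.0525 0.0836] [ 0.64 -3.23  1.46]
a15 682 [ 0.4279  0.0113 -0.0027] [0.61   0.1202 0.1229] [-0.012 -0.748 -0.664] tilt 48.4
```

View pics/a15.png

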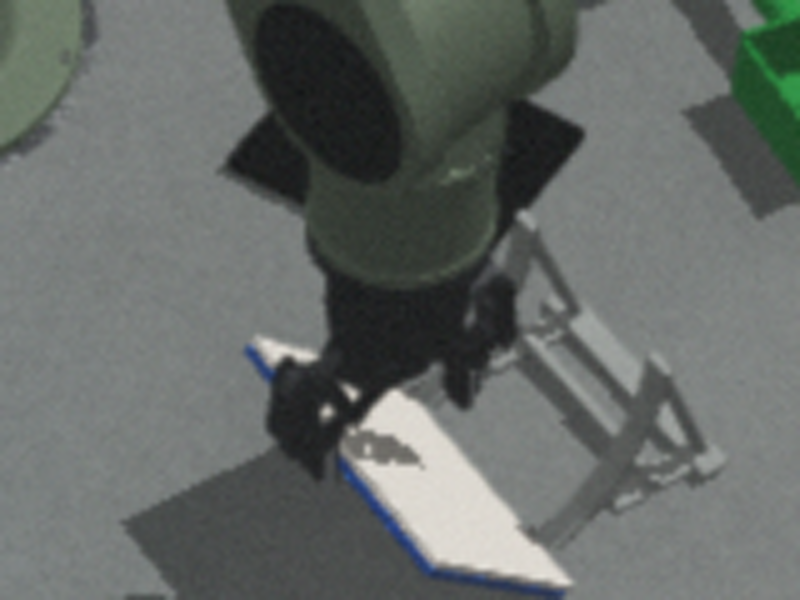

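>>> jog_arm([
  [0,-0.007,0.006],
  [0,-0.006,0.006],
  [0,-0.005,0.005],
  [0,0,0],
  [0,0,0],
], yaw=[0,0,0,0,0])

```text
time_s: 17.9
position: [0.5144, 0.036, 0.0671]
ee_rot: [0.007, 1.0, -0.0, -0.0]
force: [-0.5, -1.4, -0.1]
gripper_width: 0.0856
```

```bash
python3 look.py a16 scene 250 150 410 270; python3 whi.py a16
```

```text
17.95 [0.5145 0.0362 0.0673] [-0.6  -0.8  -1.18]
a16 980 [ 0.4266 -0.0037 -0.0058] [0.6127 0.1213 0.1051] [0.006 0.629 0.777] tilt 39.0
```

View pics/a16.png

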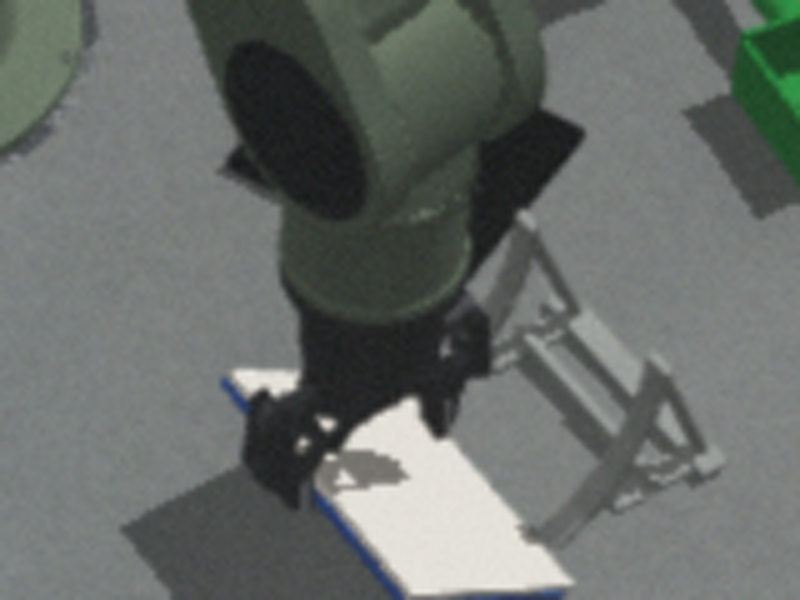

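>>> jog_arm([
  [0,-0.005,0.006],
  [0,-0.005,0.006],
  [0,-0.005,0.007],
  [0,0,0],
  [0,0,0],
], yaw=[0,0,0,0,0])

```text
time_s: 18.45
position: [0.5142, 0.0211, 0.0481]
ee_rot: [0.007, 1.0, 0.0, -0.0]
force: [-0.4, 0.3, 0.1]
gripper_width: 0.0852
```

```bash
python3 look.py a17 scene 250 150 410 270; python3 whi.py a17
```

```text
18.5 [0.5144 0.0213 0.0483] [-0.66  0.44  0.55]
a17 1887 [ 0.4177 -0.0341 -0.0059] [0.6123 0.1242 0.0203] [ 0.004 -0.005 -1.   ] tilt 0.4
```

View pics/a17.png

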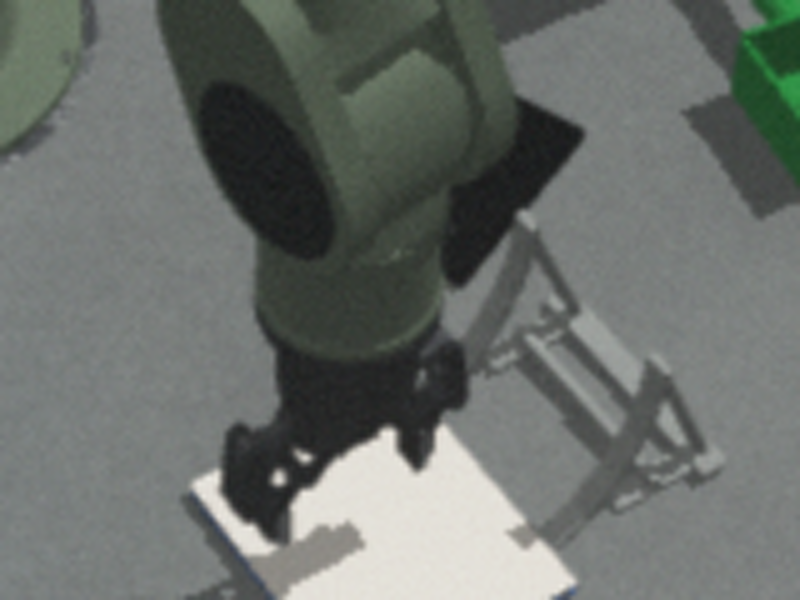

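The board has slid down flat, white up, but its far edge is right at the toes. I'll lift and measure, then push it clear from between the runners.

>>> jog_arm([
  [0,0,-0.02],
  [0,0.02,-0.03],
  [0,0.04,-0.03],
  [0,0.04,0],
  [0,0.03,0],
], yaw=[0,0,0,0,0], claw=1)

```text
time_s: 19.0
position: [0.5165, 0.1543, 0.1297]
ee_rot: [0.006, 1.0, 0.001, 0.001]
force: [-0.1, -1.0, -0.3]
gripper_width: 0.012
```

```bash
python3 look.py a18 scene 230 150 410 285; python3 whi.py a18; python3 look.py a18t top 220 180 400 300; python3 whi.py a18t; python3 - <<'E'
from h import *
import pickle
s=pickle.load(open("a18.pkl","rb"));h=cv2.cvtColor(s["color"],cv2.COLOR_BGR2HSV)
m=cv2.inRange(h,(0,0,135),(180,60,255));m[:, :]*=1
k,l,st,_=cv2.connectedComponentsWithStats(m);
for i in range(1,k):
    if st[i][4]>800:
        c=max(cv2.findContours((l==i).astype(np.uint8),0,cv2.CHAIN_APPROX_NONE)[0],key=cv2.contourArea)[:,0]
        r=cv2.minAreaRect((ray(s,c,.012)[:,:2]*1000).astype(np.float32));print(st[i],r,cv2.boxPoints(r).round(1).tolist())
E
```

```text
19.05 [0.516  0.1591 0.1291] [-1.09  8.36 -0.56]
a18 2206 [ 0.4193 -0.0348 -0.0072] [0.6101 0.1263 0.02  ] [ 0.004 -0.005 -1.   ] tilt 0.3
19.1 [0.5159 0.1562 0.1288] [ 0.08  0.15 -0.03]
a18t 3667 [ 0.4299 -0.0309 -0.    ] [0.6107 0.1193 0.022 ] [0.002 0.002 1.   ] tilt 0.1
[   0    0  179   59 5361] ((-980.872314453125, -148.459228515625), (765.5054931640625, 410.05743408203125), 56.51956558227539) [[-1363.0, -354.6000061035156], [-1021.0, -580.7999877929688], [-598.7000122070312, 57.70000076293945], [-940.7000122070312, 283.8999938964844]]
[    0     7   209   179 19524] ((-528.439697265625, -118.57623291015625), (970.1589965820312, 599.459228515625), 89.92237854003906) [[-828.7999877929688, -603.2000122070312], [-229.39999389648438, -604.0999755859375], [-228.10000610351562, 366.1000061035156], [-827.5, 366.8999938964844]]
[ 287  224   79   68 2782] ((518.3554077148438, 44.4439582824707), (157.49644470214844, 187.46897888183594), 89.54497528076172) [[424.0, -33.599998474121094], [611.5, -35.0], [612.7000122070312, 122.4000015258789], [425.20001220703125, 123.9000015258789]]
[  327   341   313   139 26501] ((1091.0479736328125, 111.59210205078125), (771.8704223632812, 333.8343200683594), 55.106040954589844) [[733.4000244140625, -109.5], [1007.2000122070312, -300.3999938964844], [1448.699951171875, 332.70001220703125], [1174.9000244140625, 523.5999755859375]]
```

View pics/a18.png

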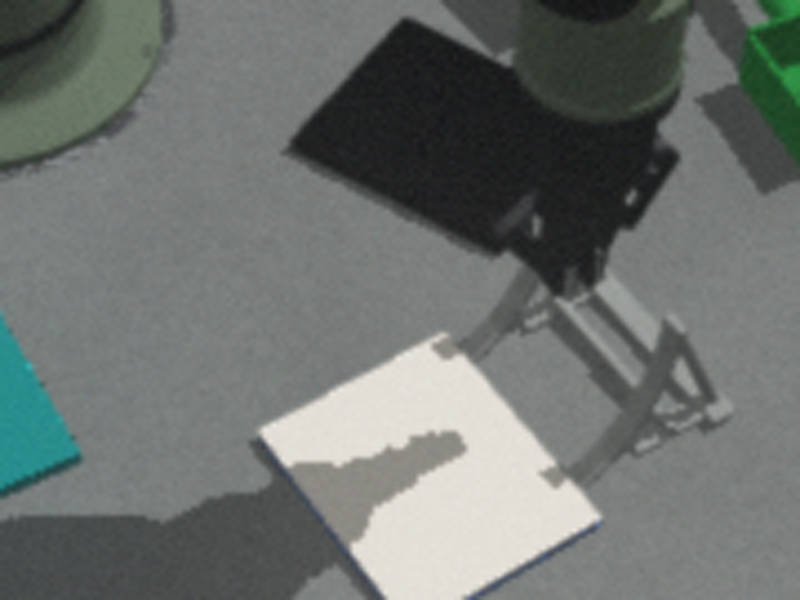

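The white face is up and flat, with its far edge at y≈0.119, against the toes. I'll go down behind that edge between the runners and push about 45 mm back.

>>> jog_arm([
  [0,0,0.03],
  [0,0,0.03],
  [0,0,0.03],
  [0,0,0.02],
  [0,0,0.01],
], yaw=[0,0,0,0,0])

```text
time_s: 19.6
position: [0.5155, 0.1507, 0.0068]
ee_rot: [0.007, 1.0, -0.0, -0.001]
force: [0.1, -0.3, -0.0]
gripper_width: 0.0002
```

>>> jog_arm([
  [0,0,0.003],
  [0,0,0.002],
  [0,-0.006,0],
  [0,-0.008,0],
  [0,-0.008,0],
], yaw=[0,0,0,0,0])

```text
time_s: 20.1
position: [0.5162, 0.1283, 0.0039]
ee_rot: [0.007, 1.0, 0.0, 0.0]
force: [0.0, 3.0, -0.3]
gripper_width: 0.0003
```

>>> jog_arm([
  [0,-0.01,0],
  [0,-0.01,0],
  [0,-0.01,0],
  [0,-0.008,0],
  [0,-0.006,0],
], yaw=[0,0,0,0,0])

```text
time_s: 20.6
position: [0.5156, 0.0843, 0.0036]
ee_rot: [0.007, 1.0, 0.0, 0.0]
force: [-0.4, 5.4, 7.0]
gripper_width: 0.0002
```

```bash
python3 look.py a19 scene 230 150 410 285; python3 whi.py a19
```

```text
20.65 [0.5156 0.0833 0.0036] [1.12 2.29 5.09]
a19 1679 [ 0.4205 -0.0795 -0.008 ] [0.6114 0.0785 0.0207] [-0.003  0.003  1.   ] tilt 0.2
```

View pics/a19.png

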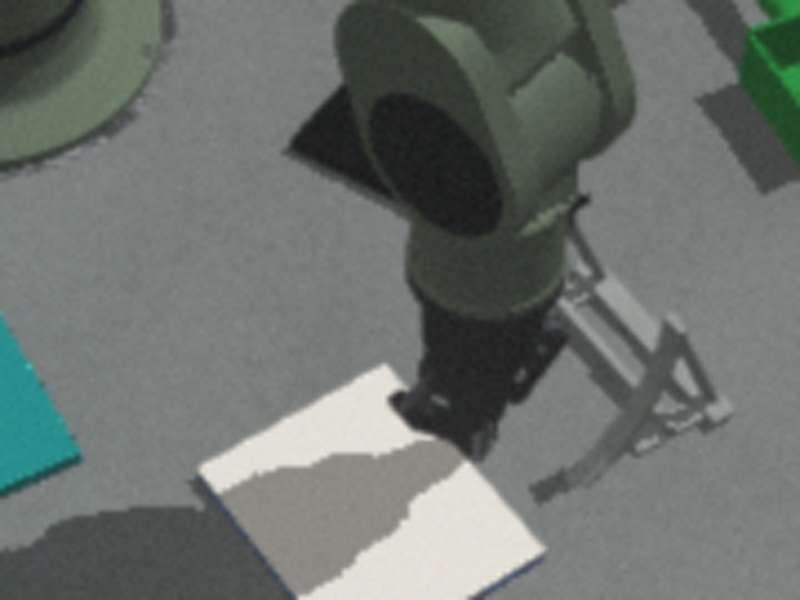

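The board is clear of the runners and flat. Backing off and rising away.

>>> jog_arm([
  [0,0.004,0],
  [0,0.01,0],
  [0,0.01,0],
  [0,0,-0.02],
  [0,0,-0.04],
], yaw=[0,0,0,0,0])

```text
time_s: 21.15
position: [0.5139, 0.1102, 0.0619]
ee_rot: [0.006, 1.0, -0.001, -0.002]
force: [0.2, 1.1, 0.1]
gripper_width: 0.0001
```

>>> jog_arm([
  [0,0,-0.045],
  [0,0,-0.045],
  [0,0,-0.045],
  [0,0.03,-0.02],
  [0,0.04,0],
], yaw=[0,0,0,0,0])

```text
time_s: 21.65
position: [0.5179, 0.1799, 0.2219]
ee_rot: [0.008, 1.0, 0.001, 0.002]
force: [0.6, 1.6, -0.8]
gripper_width: 0.0001
```

>>> jog_arm([
  [0,0.04,0],
  [0,0.04,0],
  [0,0.04,0],
  [0,0.02,0],
  [0,0,0],
], yaw=[0,0,0,0,0])

```text
time_s: 22.15
position: [0.5171, 0.323, 0.2177]
ee_rot: [0.005, 1.0, 0.0, -0.0]
force: [-0.6, -0.1, 0.6]
gripper_width: -0.0001
```

```bash
python3 look.py a20 scene 0 0 640 480;python3 look.py a20t top 0 0 640 480; python3 whi.py a20 a20t; python3 - <<'E'
from h import *
import pickle
s=pickle.load(open("a20t.pkl","rb"));s0=pickle.load(open("s0.pkl","rb"))["top"]
m=cv2.inRange(cv2.cvtColor(s["color"],cv2.COLOR_BGR2HSV),(0,0,175),(180,60,255))
k,l,st,_=cv2.connectedComponentsWithStats(m)
for i in range(1,k):
    if st[i][4]>800 and st[i][1]>150:
        c=max(cv2.findContours((l==i).astype(np.uint8),0,cv2.CHAIN_APPROX_NONE)[0],key=cv2.contourArea)[:,0]
        r=cv2.minAreaRect((ray(s,c,.012)[:,:2]*1000).astype(np.float32));print(st[i],r,cv2.boxPoints(r).round(1).tolist())
for n,(u0,v0,u1,v1) in dict(jar=(145,150,200,195),can=(270,105,315,155),mug=(385,105,435,165),torch=(450,180,530,215),padlock=(455,265,515,305),scoop=(95,265,155,365),teal=(375,300,455,390)).items():
    a=cv2.absdiff(s["color"][v0:v1,u0:u1],s0["color"][v0:v1,u0:u1]).max(2);print(n,(a>50).sum())
E
```

```text
22.2 [0.5177 0.3207 0.2178] [ 0.77 -0.47 -0.36]
22.25 [0.5182 0.3192 0.218 ] [-0.2  -0.19  0.19]
a20 1282 [ 0.421  -0.0799 -0.0037] [0.6105 0.0754 0.0192] [-0.005  0.005  1.   ] tilt 0.4
a20t 2116 [ 0.431  -0.0774  0.0019] [0.6104 0.0717 0.0244] [-0.001 -0.    -1.   ] tilt 0.1
[ 297  208   62   34 1843] ((571.58154296875, -2.8743972778320312), (76.73469543457031, 149.03480529785156), 0.3787909746170044) [[532.7000122070312, 71.4000015258789], [533.7000122070312, -77.5999984741211], [610.4000244140625, -77.0999984741211], [609.5, 71.9000015258789]]
jar 0
can 0
mug 0
torch 0
padlock 0
scoop 2205
teal 22
```

View pics/a20t.png

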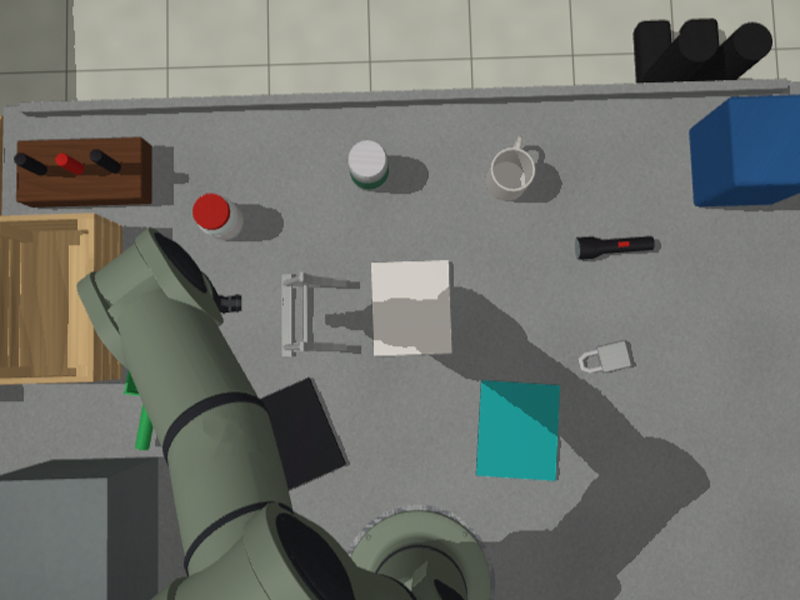

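View pics/a20.png

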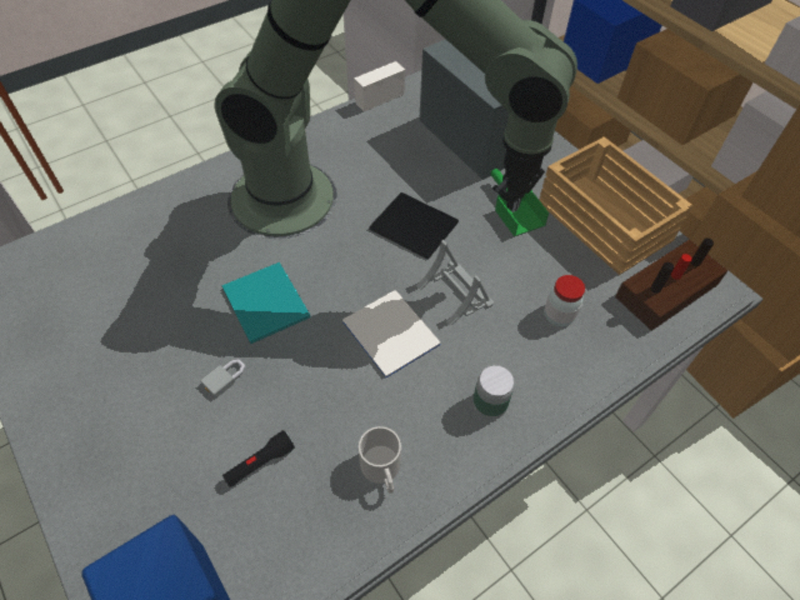

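The board lies flat with its white side up (top view ~412,307). Its far edge is at y≈0.072 and the toes are at 0.122, so it is about 50 mm clear. The scoop is hidden only by the arm in the top view, the scene view shows it in place, and the arm touches nothing. Handing in.

```bash
python3 -c "
from rig import ctrl;print(ctrl.job_done())"
```

```text
the job is handed in; nothing more can be done
None
```

The blue board has been turned over and handed in at about 22 s. I pushed it up the runners until it stood alone at 62°. I then gripped its top edge near vertical, tipped it the other way and lowered it on the front finger.

- **Lowering:** it was controlled down to about 39°. Somewhere below that the board slid the rest of the way flat, ending against the toes. I pushed it back from between the runners.
- **Final position:** the white side is up and the tilt is under 0.5°. It lies about 50 mm clear of the toes, with the arm well away.
- **Other things:** the jar, can, mug, torch and padlock show no change in the top view. The scoop check came out changed there because the arm hides it, and I only compared it by eye in the scene view, where it looks in place. The teal board shows a small difference (22 pixels), most likely the arm's shadow. I only looked at the black board and the stand in the pictures, and both seem unmoved.
- **Forces:** the largest reading I saw was about 10 N, taken at the moments I sampled.

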